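Nest the brass tapered sleeve loosely in the sprung blue cup

TASK

Set the brass tapered sleeve, narrow end down, into the blue tapered cup of the sprung fixture so that it nests there upright under its own weight, then let it go. Lower it gently and stop as soon as it rests: do not press it in or drop it, because if the cup is driven far down on its springs the tapers wedge and jam. Leave the steel sleeve where it stands.

Things in the scene. Friction and masses are not known exactly. Their poses are not given: they have to be found in the camera images.
- brass_sleeve: Brass sleeve to be nested: 90 mm tall, about 0.35 kg, standing on the bench narrow end down. Origin: centre of its underside, z up its axis; round, yaw does not matter. From the foot up: a cone from 48 mm diameter to 72 mm at 45 mm height, a flat shoulder there, then a straight neck of 40 mm diameter from 45 to 90 mm height, bored 26 mm, open at the top. Take it by the neck from above.
- blue_nest_mouth (a point): Centre of the blue cup's mouth, at rim level, 85 mm above the bench; sinks with the cup; z up. Cup: a cone 50 mm deep, 68 mm inside at the mouth, 41 mm at the bottom, 4 mm wall, same taper as the brass sleeve, oiled, sprung over a fixed 100 mm square base. Nested, the sleeve's foot is about 37 mm below the mouth, its shoulder 8 mm above it. A like fixture with a smaller red cup is a bystander.
- blue_nest_cup (a joint): How far the blue cup is pushed down on its springs, in m: 0 free, growing downward, 0.02 at the stop. It yields at about 1 N and sinks about 1.25 mm more per newton; the brass sleeve's weight takes it down about 3 mm. Pushed down more than 15 mm (about 13 N in all) the tapers count as wedged.
- steel_sleeve: A bystander: a slimmer, bright steel sleeve of like shape, 80 mm tall, 55 mm across its shoulder at 40 mm height, neck 31 mm in diameter, standing on the bench narrow end down. Origin: centre of its underside, z up. It does not fit the blue cup and is to be left alone.
There are look-alikes about, which are no part of the job. Leave any purple look-alike of the part that bears blue_nest_mouth alone.

How it is judged:
By the outcome, as a careful person would: the job done as asked, in the order asked, and still so for the second after the job is handed in, with the robot touching nothing.
It also fails if it takes over 38 s, if anything falls off the work surface, if the arm or the gripper's body presses on something with over 40 N, if the wrist force passes 120 N, or if a joint passes its speed limit or range.

ROBOT

A 7-joint arm with a two-finger parallel gripper is mounted at the origin on the work surface. World frame = base frame: x ahead of the robot, y to its left, z up, the work surface at z = 0. Lengths are in mm, angles in degrees, forces in N, time in s.
With the tool pointing down it reaches from about 350 to 900 mm from the base axis. Payload 19.9 kg.
Tool frame: the origin (TCP) lies midway between the tips of the shut fingers; the grasp point (between the pads) lies 19 mm behind it; z points along the fingers, y is the direction in which the jaws open and shut (so a half turn about z gives the same grasp; the last joint's range is limited). The gripper opens to 85 mm and grips with 20 to 120 N. Pads are 22 mm wide; open, the fingers measure 114 mm over their backs; the gripper's body (76 mm by 85 mm) begins 54 mm behind the grasp point. The pads swing forward as they close: fully open they stand 13 mm farther back than shut.
Start: joints at [61.965, 23.915, -0.59, 92.452, 0.269, 63.638, -3.037], TCP at [270.605, -563.357, 203.06] pointing down, gripper open.
Joint ranges: [-161.28, 161.28], [-22.2, 115.67], [-73.04, 71.86], [3.21, 147.25], [-68.34, 248.33], [10.77, 114.83], [-161.83, 161.83]. Speed limits (degrees/s): [108.29, 108.29, 136.94, 136.94, 172.46, 172.46, 172.46].

INTERFACE

Orientations are given as a 3x3 rotation matrix whose columns are the frame's x, y, z axes.
In Python, from station import robot gives the robot as it stands. Calls block until the motion is done:
- robot.goto(position, orientation): joint-space move of the TCP to a pose.
- robot.move_straight(position, orientation=None, velocity=150, guard=None): straight line of the TCP; orientation=None keeps the orientation; velocity is the mean speed in mm/s. With guard (N) it stops when the force on the tool has changed by that much, and returns True; else False.
- robot.goto_joints(angles): joint-space move.
- robot.move_gripper(opening, effort=None): opening from 0.0 (shut) to 1.0 (fully open); effort is the grip in N (None keeps the last); returns when the fingers have stopped.
- robot.dwell(seconds).
- robot.solve_ik(position, orientation): joint angles nearest the present ones, or None.
- robot.get_image(name): name is "scene" or "top" or "wrist"; returns a dict with "color" (400x640x3 uint8, red, green, blue), "range_z" (400x640 float32, mm along the optical axis (not along the pixel's ray), 0 where there is no reading), "vertical_fov" (degrees; the focal length in pixels is half the picture's height over the tangent of half this angle, whatever the lens; pixels are square), "cx", "cy" (the principal point, pixels), "dist_coeffs" ([k1, k2, p1, p2, k3] as OpenCV has them; the pictures are not rectified), "R" (3x3) and "t" (3): a world point X has camera coordinates R X + t; the wrist camera has in their place "T_tool_cam" (4x4, takes a point from camera to tool coordinates, whose origin is the TCP and whose axes are the flange's). Camera axes: x right, y down, z forward; pixel columns grow to the right and rows downward; lengths in mm; the calibration is good to about 2 mm. A picture is of the moment at which its call begins: read the wrist's pose just before it.
A pose or a line that the arm cannot do raises robot.Unreachable and nothing moves.
- robot.finish_job(): hands the job in, once; it reports no verdict.
Readings, each from a call of its own:
- robot.read_time(): time.
- robot.read_joint_pos(): joint angles.
- robot.read_joint_vel(): joint speeds.
- robot.read_tau(): joint torques, N m.
- robot.read_tool_pos(): TCP position.
- robot.read_tcp_rot(): TCP orientation.
- robot.read_force(): force on the tool from outside, world axes, zero at the start.
- robot.read_ft_torque(): the same for the moment, N m.
- robot.read_finger_gap(): opening from 0.0 (shut) to 1.0 (fully open).
Only numpy, scipy, OpenCV 4.12 (cv2) and the standard library are available. Lean on these libraries where they do the work, as an engineer would, in place of code of your own. Each camera call takes 0.05 s, during which the arm holds its last target. There are 200 camera calls.

## Working session

There is one attempt and no reset: what is moved stays moved. The work goes in short steps, each a Python script; the robot and the scene stay as the last script left them, time stands still between calls to the robot, and variables do not carry over. Pictures are saved under pics/ and viewed, about 8 in all and at most 12, crops included, and the job is handed in when it is done.

```bash
mkdir -p pics; ls; cat > h.py <<'E'
import numpy as np, cv2
from station import robot
def save(n,im): cv2.imwrite(f"pics/{n}.png", im["color"][:,:,::-1])
def K(im):
    f=200/np.tan(np.radians(im["vertical_fov"]/2)); return np.array([[f,0,im["cx"]],[0,f,im["cy"]],[0,0,1.]])
def cam(im,pos=None,rot=None):
    """camera->world R,t"""
    if "R" in im: R=np.array(im["R"]);return R.T,-R.T@np.array(im["t"])
    T=np.array(im["T_tool_cam"]);rot=np.array(rot);return rot@T[:3,:3],rot@T[:3,3]+np.array(pos)
def und(im,uv):
    return cv2.undistortPoints(np.array(uv,float).reshape(-1,1,2),K(im),np.array(im["dist_coeffs"],float)).reshape(-1,2)
def onplane(im,uv,z,**k):
    R,t=cam(im,**k);n=und(im,uv);d=np.c_[n,np.ones(len(n))]@R.T
    return t+d*((z-t[2])/d[:,2])[:,None]
def cloud(im,mask=None,**k):
    """world points of pixels in mask"""
    z=im["range_z"];m=z>0
    if mask is not None:m&=mask
    v,u=np.nonzero(m);n=und(im,np.c_[u,v]);R,t=cam(im,**k);zz=z[v,u]
    return (np.c_[n,np.ones(len(n))]*zz[:,None])@R.T+t, np.c_[u,v]
E
python3 - <<'E'
from h import *
a=robot.get_image("top");b=robot.get_image("scene")
save("top",a);save("scene",b)
np.savez("/tmp/a.npz",top=a,scene=b)
print(robot.read_time(),robot.read_tcp_rot(),robot.read_force(), cam(a),cam(b),a["dist_coeffs"],a["vertical_fov"])
E
```

```text
pics
0.1 [[ 9.01396527e-01  4.32994207e-01 -5.64468482e-04]
 [ 4.32994565e-01 -9.01396021e-01  9.59674260e-04]
 [-9.32762482e-05 -1.10945883e-03 -9.99999380e-01]] [ 0.18687073 -0.29700754  0.07932598] (array([[ 0.0220139 , -0.98986536,  0.1402924 ],
       [-0.99966196, -0.02373563, -0.01061086],
       [ 0.01383325, -0.14001139, -0.99005326]]), array([ 295.93086589,   12.04522657, 1286.72849597])) (array([[-0.39751852,  0.74549043, -0.53499817],
       [ 0.9175009 ,  0.31461533, -0.24332958],
       [-0.01308124, -0.58758932, -0.80905357]]), array([949.4920792 , 210.82719604, 780.707508  ])) [-0.12529001  0.          0.          0.          0.        ] 44.39835882436316
```

View pics/top.png

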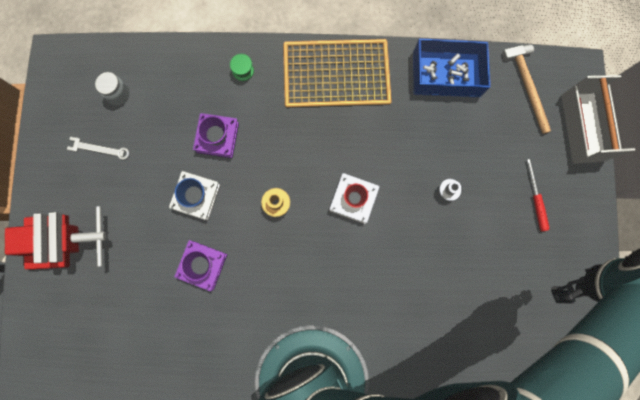

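View pics/scene.png

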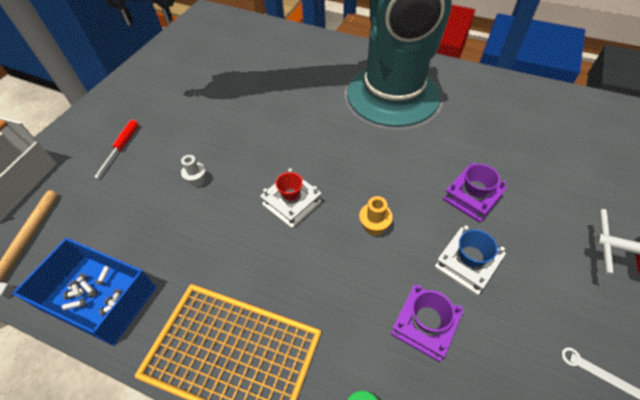

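The top view shows the brass sleeve at about (275,203), the blue cup at (190,192), purple look-alikes at (215,135) and (200,266), and the steel sleeve at (450,190). The scene view shows the brass sleeve at (377,213) and the blue cup at (479,248).

```bash
python3 - <<'E'
from h import *
d=np.load("/tmp/a.npz",allow_pickle=True)
def mask(im,lo,hi,c,r=35):
    hsv=cv2.cvtColor(im["color"],cv2.COLOR_RGB2HSV)
    m=cv2.inRange(hsv,lo,hi);k=np.zeros_like(m);cv2.circle(k,c,r,255,-1);return (m&k)>0
for n,cb,cu in(("top",(275,203),(190,192)),("scene",(377,213),(479,248))):
    im=d[n].item()
    for nm,lo,hi,c,hz in(("brass",(15,90,70),(35,255,255),cb,90),("cup",(100,80,30),(122,255,255),cu,85)):
        m=mask(im,lo,hi,c);P,uv=cloud(im,m)
        print(n,nm,m.sum(),"zmax",np.percentile(P[:,2],[5,50,95,99]))
        s=abs(P[:,2]-hz)<6 ;q=P[s]
        if len(q)>4:
            (x,y),r=cv2.minEnclosingCircle(q[:,:2].astype(np.float32));print("  top slice",len(q),x,y,r)
        if nm=="brass":
            s=abs(P[:,2]-45)<6;q=P[s];(x,y),r=cv2.minEnclosingCircle(q[:,:2].astype(np.float32));print("  shoulder",len(q),x,y,r)
E
```

```text
top brass 639 zmax [-1.77285257 45.15618067 90.35555711 93.31504184]
  top slice 124 458.7176818847656 105.68629455566406 20.182199478149414
  shoulder 361 458.75128173828125 106.1161117553711 36.08511734008789
top cup 408 zmax [46.01010556 71.16555446 86.05516303 88.36671018]
  top slice 144 473.83428955078125 318.6083679199219 37.480167388916016
scene brass 974 zmax [-0.27289618 45.63724382 89.89177861 91.0220666 ]
  top slice 179 460.3619384765625 104.76709747314453 20.84158706665039
  shoulder 395 461.13214111328125 104.82410430908203 36.088951110839844
scene cup 998 zmax [41.62144858 69.16068817 85.309866   86.55904799]
  top slice 287 474.429443359375 317.45208740234375 38.59492874145508
```

```bash
cat >> h.py <<'E'
def down(az):
    s,c=np.sin(np.radians(az)),np.cos(np.radians(az));return np.array([[-s,c,0],[c,s,0],[0,0,-1.]])
E
python3 - <<'E'
from h import *
robot.goto([459.5,105.3,230],down(13)); print(robot.read_time(),robot.read_joint_pos())
ims={}
for n in("b",):
    p=robot.read_tool_pos();r=robot.read_tcp_rot();im=robot.get_image("wrist");ims[n]=(p,r,im);save("w_"+n,im)
    print(p,np.array(im["T_tool_cam"]).round(2).tolist(),im["vertical_fov"],robot.read_force())
np.savez("/tmp/w.npz",**{k:np.array(v,dtype=object) for k,v in ims.items()})
E
```

```text
2.5667 [ 27.20870203  10.43017798 -48.27246963 110.45288881   8.72709179
  62.84100211 -11.69515004]
[459.81676777 104.51833629 229.9196755 ] [[0.0, -0.95, -0.33, 84.55], [1.0, -0.0, 0.0, -0.03], [-0.0, -0.33, 0.95, -171.36], [0.0, 0.0, 0.0, 1.0]] 67.45030837146591 [-0.05405023 -0.16342714  0.25155996]
```

View pics/w_b.png

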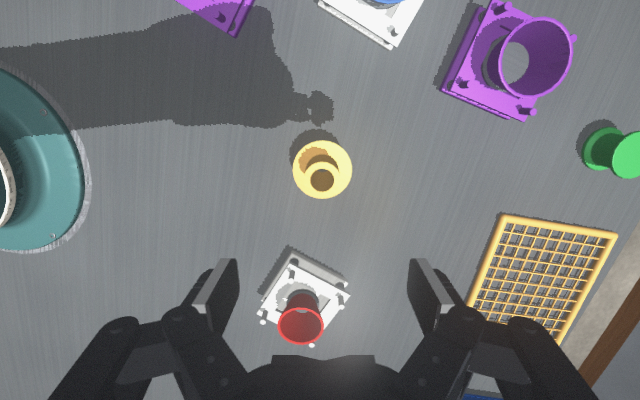

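The wrist view shows the brass sleeve, with its bore at about (322,180), centred between the fingers. The blue fixture is at the top edge (390,10). Next I'll measure both by depth slices.

```bash
cat >> h.py <<'E'
def slice_c(im,lo,hi,z,tol=4,near=None,**k):
    hsv=cv2.cvtColor(im["color"],cv2.COLOR_RGB2HSV);m=cv2.inRange(hsv,lo,hi)>0
    P,uv=cloud(im,m,**k);s=abs(P[:,2]-z)<tol
    if near is not None:s&=np.hypot(*(P[:,:2]-near).T)<60
    P=P[s];(x,y),r=cv2.minEnclosingCircle(P[:,:2].astype(np.float32));return len(P),round(x,1),round(y,1),round(r,1)
BR=((15,60,70),(35,255,255));BL=((100,80,30),(122,255,255))
E
python3 - <<'E'
from h import *
p,r,im=np.load("/tmp/w.npz",allow_pickle=True)["b"]
k=dict(pos=p,rot=r)
for z in(90,45):print(z,slice_c(im,*BR,z,near=(459.5,105),**k))
robot.goto([474,318-40,230],down(13))
robot.dwell(.2)
p=robot.read_tool_pos();r=robot.read_tcp_rot();im=robot.get_image("wrist");save("w_c",im)
print(p,slice_c(im,*BL,85,near=(474,318),pos=p,rot=r),robot.read_time())
E
```

```text
90 (662, 458.9, 102.9, 20.2)
45 (1449, 459.0, 102.8, 36.1)
[474.47562981 276.87353742 230.06618016] (860, 473.7, 317.5, 37.3) 3.5917
```

```bash
python3 - <<'E'
from h import *
robot.goto([459.3,104.2,150],down(13)); robot.dwell(.3)
p=robot.read_tool_pos();r=robot.read_tcp_rot();im=robot.get_image("wrist");save("w_g",im)
k=dict(pos=p,rot=r)
print(p,r)
for z in(90,45):print(z,slice_c(im,*BR,z,near=(459.5,105),**k))
print(robot.read_force(),robot.read_time())
E
```

```text
[459.42147822 104.97822112 150.19862335] [[-2.26176848e-01  9.74086192e-01  3.52954425e-04]
 [ 9.74086239e-01  2.26176763e-01  2.64966084e-04]
 [ 1.78269714e-04  4.03737242e-04 -9.99999903e-01]]
90 (1125, 459.0, 103.0, 20.3)
45 (2075, 458.8, 102.8, 36.2)
[-0.33356747  0.22975711 -0.02250891] 4.7333
```

```bash
python3 - <<'E'
from h import *
print(robot.move_straight([459.0,103.4,53],velocity=100,guard=8)); print(robot.read_tool_pos())
robot.move_gripper(0.0,effort=40); print(robot.read_finger_gap(),robot.read_force())
robot.move_straight([459.0,103.4,170],velocity=100); robot.dwell(.3)
print(robot.read_force(),robot.read_finger_gap(),robot.read_time())
robot.goto([474,318,185],down(13)); robot.dwell(.4)
print(robot.read_force())
p=robot.read_tool_pos();r=robot.read_tcp_rot();im=robot.get_image("wrist");save("w_h",im)
np.savez("/tmp/h.npz",h=np.array((p,r,im),dtype=object))
t=robot.get_image("top");s=robot.get_image("scene");save("t_h",t);save("s_h",s)
cv2.imwrite("pics/mix.png",np.hstack([cv2.resize(x["color"],(400,250))[:,:,::-1] if 0 else x["color"][100:350,a:a+260,::-1] for x,a in((t,80),(s,340),(im,190))]))
dz=p[2]-53; print(p,robot.read_time())
for n,i,k in(("w",im,dict(pos=p,rot=r)),("t",t,{}),("s",s,{})):
    hsv=cv2.cvtColor(i["color"],cv2.COLOR_RGB2HSV);P,_=cloud(i,cv2.inRange(hsv,*BR)>0,**k)
    P=P[np.hypot(*(P[:,:2]-[474,318]).T)<70]
    if len(P)>5: print(n,len(P),np.percentile(P[:,2],[1,5,50,95,99]).round(1))
    for z in(45,90):
        try:print(n,z,slice_c(i,*BR,z+dz,near=(474,318),**k))
        except Exception as e:print(n,z,"none")
    try:print(n,"cup",slice_c(i,*BL,85,near=(474,318),**k))
    except Exception as e:print("nocup")
E
```

```text
False
[459.31714578 103.49146426  53.46325323]
0.4424875519965173 [-2.02230848 -1.26713493 10.90318295]
[ 0.46650394 -0.10523962 -3.95004569] 0.439311016535884 7.9833
[ 0.07444141 -0.49584529 -4.97058083]
[474.23694541 317.55083966 185.09686637] 9.4
w 9676 [175.7 176.3 196.1 222.3 223. ]
w 45 (3921, 474.1, 317.4, 35.9)
w 90 (2742, 472.9, 323.2, 25.9)
w cup (449, 473.5, 319.8, 36.6)
t 45 (0, 0.0, 0.0, 0.0)
t 90 (0, 0.0, 0.0, 0.0)
t cup (0, 0.0, 0.0, 0.0)
s 1259 [137.6 149.  176.7 221.4 224.1]
s 45 (585, 475.8, 319.3, 36.4)
s 90 (130, 481.6, 318.5, 26.2)
s cup (168, 476.1, 317.7, 38.2)
```

View pics/mix.png

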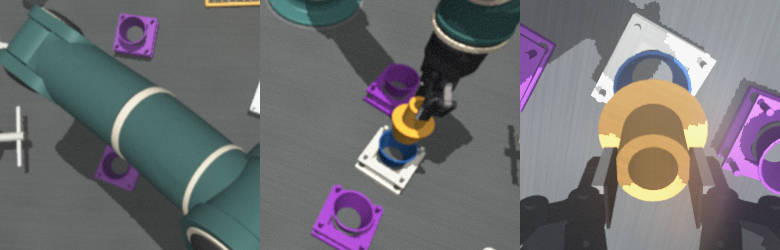

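The sleeve is held upright, above the blue cup. In the wrist view its shoulder is at about (650,110) of the montage, with the cup behind it at (655,70). The wrist camera puts the sleeve on the TCP axis, while the scene camera puts it about 1.5 mm off. I'll lower it into the mouth, where there is 7 mm radial clearance, and compare again.

```bash
python3 - <<'E'
from h import *
print(robot.move_straight([473.5,317.6,128],velocity=80,guard=6)); robot.dwell(.4)
F=[robot.read_force()]; 
p=robot.read_tool_pos();r=robot.read_tcp_rot();im=robot.get_image("wrist");s=robot.get_image("scene")
print(p,robot.read_time(),F,robot.read_force())
dz=p[2]-53.4
for n,i,k in(("w",im,dict(pos=p,rot=r)),("s",s,{})):
    print(n,"sh",slice_c(i,*BR,45+dz,near=(474,318),**k))
    for tol in (2,4):print(n,"cup",slice_c(i,*BL,85,tol=tol,near=(474,318),**k))
c=s["color"][170:300,410:550,::-1];c=cv2.resize(c,None,fx=3,fy=3);d=cv2.resize(im["color"][:,:,::-1],(624,390))
cv2.imwrite("pics/mix2.png",cv2.resize(np.hstack([c,d[:,120:480]]),None,fx=1,fy=1))
E
```

```text
False
[473.56939803 317.60624367 128.13115742] 10.7667 [array([ 0.3306394 ,  0.27298165, -4.33868231])] [-0.3594581   0.29681398 -4.07337646]
w sh (3606, 473.5, 317.3, 36.0)
w cup (502, 471.4, 327.2, 35.3)
w cup (504, 471.4, 327.2, 35.3)
s sh (544, 475.7, 317.9, 36.2)
s cup (92, 477.1, 318.1, 37.3)
s cup (110, 477.1, 318.1, 37.3)
```

View pics/mix2.png

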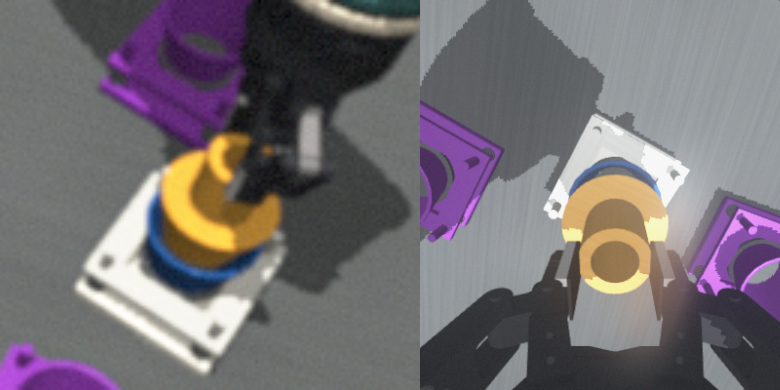

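```bash
python3 - <<'E'
from h import *
print(robot.move_straight([473.1,317.5,109],velocity=40,guard=3)); robot.dwell(.3)
def F(): 
    a=[]
    for _ in range(6): a.append(robot.read_force()); robot.dwell(.03)
    return np.mean(a,0).round(2)
f0=F();print(robot.read_tool_pos(),f0)
print(robot.move_straight([473.1,317.5,98.5],velocity=6,guard=2.0))
f1=F();print(robot.read_tool_pos(),f1-f0,robot.read_time())
E
```

```text
False
[473.12035201 317.48433802 109.03565315] [-0.11 -0.14 -3.79]
True
[473.26886172 317.20015453 101.07337915] [3.09 1.48 1.16] 13.2583
```

Contact came at about the predicted height, with a side load pushing the sleeve toward +x and +y. I'll shift sideways to null it.

```bash
python3 - <<'E'
from h import *
def F(): 
    a=[]
    for _ in range(6): a.append(robot.read_force()); robot.dwell(.03)
    return np.mean(a,0).round(2)
f0=np.array([-.11,-.14,-3.79])
p=np.array(robot.read_tool_pos());print(p,F()-f0)
for i in range(5):
    f=F()-f0
    if np.hypot(*f[:2])<0.7: break
    s=f[:2]*0.12
    p[:2]+=np.clip(s,-.5,.5)
    robot.move_straight(p,velocity=6,guard=5)
    print(p.round(2),np.array(robot.read_tool_pos()).round(2),F()-f0)
print(robot.read_time())
E
```

```text
[473.26886172 317.20015453 101.07337915] [3.67 1.23 1.38]
[473.77 317.34 101.07] [473.52 317.24 100.94] [0.99 0.54 1.43]
[473.88 317.37 101.07] [473.67 317.35 101.  ] [-0.42  0.36  1.34]
[473.75 317.38 101.07] [473.78 317.4  101.09] [-0.69  0.08  1.1 ]
[473.66 317.37 101.07] [473.73 317.37 101.1 ] [ 0.04 -0.13  1.47]
16.3
```

```bash
python3 - <<'E'
from h import *
def F(): 
    a=[]
    for _ in range(6): a.append(robot.read_force()); robot.dwell(.03)
    return np.mean(a,0).round(2)
f0=np.array([-.11,-.14,-3.79])
for i in range(5):
    f=F()-f0;p=np.array(robot.read_tool_pos());print(p.round(2),f)
    if f[2]>2.8: break
    print(robot.move_straight([473.7,317.38,101.0-.7*(i+1)],velocity=5,guard=3))
print(robot.read_time(),robot.read_finger_gap())
s=robot.get_image("scene");cv2.imwrite("pics/s3.png",cv2.resize(s["color"][170:300,410:550,::-1],None,fx=3,fy=3))
E
```

```text
[473.69 317.34 101.05] [0.47 0.37 1.1 ]
False
[473.71 317.4  100.33] [0.41 0.19 1.77]
False
[473.72 317.39  99.61] [-0.04 -0.01  2.4 ]
False
[473.71 317.38  98.9 ] [0.1  0.15 2.79]
False
[473.7  317.37  98.21] [-0.21  0.27  3.73]
18.4833 0.4365963911148155
```

View pics/s3.png

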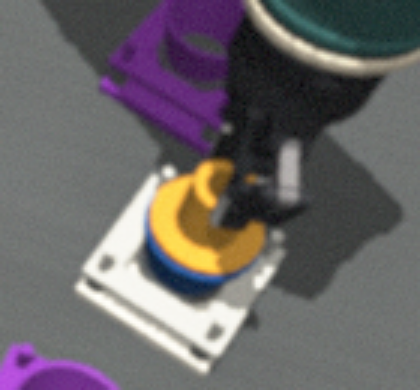

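The picture shows the sleeve seated in the cup, with its full weight (about 3.7 N) now carried by the springs. Releasing.

```bash
python3 - <<'E'
from h import *
robot.move_gripper(0.6); robot.dwell(.2); robot.move_gripper(1.0); print(robot.read_force(),robot.read_finger_gap(),robot.read_time())
p=robot.read_tool_pos()
print(robot.move_straight([p[0],p[1],220],velocity=80,guard=8)); 
robot.goto([420,60,260],down(13)); robot.dwell(.3)
t=robot.get_image("top");s=robot.get_image("scene")
for n,i in(("t",t),("s",s)):
    for nm,z in(("neck",135),("sh",90)):print(n,nm,slice_c(i,*BR,z,tol=6,near=(474,318)))
    P,_=cloud(i,cv2.inRange(cv2.cvtColor(i["color"],cv2.COLOR_RGB2HSV),*BR)>0);P=P[np.hypot(*(P[:,:2]-[474,318]).T)<50];print(np.percentile(P[:,2],[5,50,95]).round(1))
    P,_=cloud(i,cv2.inRange(cv2.cvtColor(i["color"],cv2.COLOR_RGB2HSV),*BL)>0);P=P[np.hypot(*(P[:,:2]-[474,318]).T)<50];print("cup top",np.percentile(P[:,2],[90,97]).round(1))
cv2.imwrite("pics/fin.png",np.hstack([cv2.resize(t["color"][130:260,130:270,::-1],None,fx=2.8,fy=2.8),cv2.resize(s["color"][170:300,410:550,::-1],None,fx=2.8,fy=2.8)]))
print(robot.read_time())
E
```

```text
[ 0.39006631  0.04099889 -0.35428659] 0.9984204072902884 19.4583
False
t neck (131, 473.3, 318.5, 20.7)
t sh (349, 473.4, 318.7, 36.4)
[ 78.7  90.  134.5]Traceback (most recent call last):
  File "<stdin>", line 10, in <module>
    return _quantile_unchecked(
        a, q, axis, out, overwrite_input, method, keepdims, weights)
    return _ureduce(a,
                    func=_quantile_ureduce_func,
    ...<5 lines>...
                    overwrite_input=overwrite_input,
                    method=method)
    r = func(a, **kwargs)
    result = _quantile(arr,
                       quantiles=q,
    ...<2 lines>...
                       out=out,
                       weights=wgt)
    slices_having_nans = np.isnan(arr[-1, ...])
                                  ~~~^^^^^^^^^
IndexError: index -1 is out of bounds for axis 0 with size 0
```

```bash
python3 - <<'E'
from h import *
s=robot.get_image("scene")
for nm,z in(("neck",135),("sh",90)):print(nm,slice_c(s,*BR,z,tol=6,near=(474,318)))
save("fin",s);print(robot.read_time())
E
```

```text
neck (228, 474.8, 318.2, 20.4)
sh (532, 475.0, 318.3, 36.7)
22.725
```

View pics/fin.png

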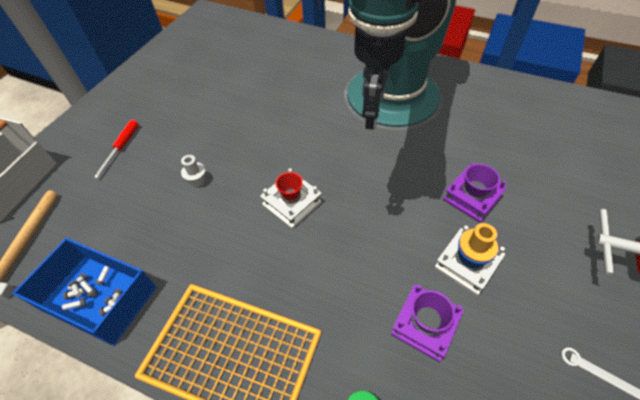

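The scene view shows the sleeve upright in the blue cup at (480,243). The steel sleeve at (193,170) has not moved, and the arm is clear.

```bash
python3 -c "
from station import robot
print(robot.finish_job())"
```

```text
the job is handed in; nothing more can be done
None
```

The brass sleeve is nested upright in the blue cup and released, and the job is handed in at about 22.7 s on the robot's clock. I gripped it by the neck and lowered it under a force guard. At first contact there was a side load of about 3–4 N, which I nulled by shifting about 0.5 mm sideways. I then lowered it in 0.7 mm steps until the springs carried its whole weight (about 3.7 N), opened the jaws and backed off.

**Last checks:**
- **Upright:** neck and shoulder are concentric within 0.2 mm in both the top and scene cameras.
- **Height:** the shoulder is at about 90 mm, which is what a nested sleeve with the cup about 3 mm down should read, so the tapers are well short of wedging.
- **Surroundings:** the steel sleeve and the look-alikes stand where they were, and the robot is clear of everything.

**Failed or disagreeing:**
- The cameras differed by 1–3 mm on absolute position. A correction I took from the scene camera was wrong, and the contact forces put it right.
- The direct check of the cup's rim height failed because the top view had no blue pixels left to measure. The cup's depth is therefore inferred from the shoulder height and the force.

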